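# Open the glaze mill jar and hold its lid level to drain

### The job

Open the porcelain glaze mill jar: turn the wing handle of its clamp screw anticlockwise, seen from above, by at least half a turn, then swing the clamp bar clockwise about its pivot, the right-hand post as the robot sees it, a good quarter turn aside and clear of the lid. Then take the lid by its knob, lift it straight up without tipping it, and finish while still holding it, steady and level, right over the jar's mouth and about 8 cm above its seat, so that what clings to it drains back into the jar. Leave everything else on the bench where it is.

Things in the scene. Friction and masses are not known exactly. Their poses are not given: they have to be found in the camera images.
- mill_jar: upright porcelain mill jar, 120 mm across, fast on the bench. Origin at the centre of its underside, z up. Two steel posts (12 mm thick) stand on its y axis, 67 mm either side of its axis; their domed nuts end 196 mm above the bench. A flat steel clamp bar (26 mm wide, 8 mm thick, top face 186 mm above the bench) lies across the posts over the lid and carries the clamp screw at its middle
- jar_mouth (a point): centre of the jar's mouth (71 mm inside), at the rim, 130 mm above the bench; axes as mill_jar
- bar_pivot (a point): point on the upright axis about which the clamp bar swings: the post on the jar's -y side (always the right-hand one seen from the robot, with a dark flange 30 mm across under its nut), at the middle of the bar's thickness; axes as mill_jar
- bar_end (a point): middle of the clamp bar's free, hooked end, 134 mm from the pivot; moves with the bar. The hook is open on one side, so the bar swings only clockwise seen from above: the free end goes from the jar's +y side towards the jar's +x side. About 0.2 N m of friction keeps it where it is left
- clamp_bar (a joint): angle of the clamp bar, rad: 0 = across the lid with its hook round the second post; grows as it swings clockwise seen from above, up to 2.3. From 1.2 on it is clear of the lid. While the screw is tight its tip sits in the dimple of the lid's knob and holds the bar, which must not be forced
- clamp_screw (a joint): angle of the clamp screw, rad: 0 = screwed home (found between 0 and 0.4); grows as it is turned anticlockwise seen from above, which raises it by 4 mm a turn; it leaves the lid's dimple at about 2.3 and ends at 9.4. Friction about 0.1 N m
- screw_handle (a point): middle of the clamp screw's handle, an upright flat cast-iron wing on the screw's axis, 67 mm from the pivot: 58 mm long along this point's x axis, 12 mm thick (14 mm at its lobes) along y, 27 mm high. The point is 14 mm above the wing's lower edge, about 218 mm above the bench, 32 mm above the bar's top. Under the wing is a collar 24 mm across. Turns with the screw, swings with the bar
- lid_knob (a point): grip point of the loose porcelain lid: on the axis of its upright round knob (44 mm across, 32 mm high), 22 mm above the lid's flat top, 10 mm below the knob's top; z is the lid's axis. The lid is a disc 92 mm across, 12 mm thick, on the jar's rim, with a plug 66 mm across and 8 mm deep in the mouth; 0.3 to 0.5 kg. Closed, this point is 164 mm above the bench
- painted_plate: flat white dinner plate with a painted fruit, 200 mm across, 22 mm high, on the bench; bystander. Origin at the centre of its underside
- wheel_plate: white plate with dark crackle lines, 200 mm across, lying on the round head (140 mm high) of an iron banding wheel at the right; bystander. Origin at the centre of its underside
- bowl: small unglazed bowl, 104 mm across, 48 mm high, near the mill jar; bystander. Origin at the centre of its underside
- gasket: spare flat rubber ring, 92 mm across, 6 mm thick, near the mill jar; bystander. Origin at the centre of its underside
- glaze_pot: small closed glaze pot, 60 mm across, 75 mm high, near the mill jar; bystander. Origin at the centre of its underside
- paint_brush: paint brush lying on the bench; bystander
- palette_knife: palette knife lying on the bench; bystander
Things that resemble listed ones, but are neither listed nor needed, are in the scene too. What is shaped like the part that bears lid_knob but blue, purple or yellow is not meant.

How it is judged:
By the outcome, as a careful person would: the job done as asked, in the order asked, and still so for the second after the job is handed in, while the arm keeps its last pose, push and grip.
It also fails if it takes over 66 s, if anything falls off the work surface, if the arm or the gripper's body presses on something with over 40 N, if the wrist force passes 120 N, or if a joint passes its speed limit or range.

### The arm

A 6-joint arm with a two-finger parallel gripper is mounted at the origin on the work surface. World frame = base frame: x ahead of the robot, y to its left, z up, the work surface at z = 0. Lengths are in m, angles in rad, forces in N, time in s.
With the tool pointing down it reaches from about 0.35 to 0.85 m from the base axis. Payload 8.1 kg.
Tool frame: the origin (TCP) lies between the finger pads; the fingertips stand 14 mm ahead of it and the grasp point (between the pads) lies 5 mm behind it; z points along the fingers, y is the line along which they close (so a half turn about z gives the same grasp; the last joint's range is limited). The gripper opens to 93 mm and grips with 3 to 60 N. Pads are 15 mm wide; open, the fingers measure 128 mm over their backs; the gripper's body (75 mm by 188 mm) begins 65 mm behind the grasp point.
Start: joints at [1.044, 0.13, 1.488, -0, 1.523, -0.085], TCP at [0.257, 0.542, 0.233] pointing down, gripper open.
Joint ranges: [-2.96, 2.96], [-0.89, 2.26], [0.02, 2.5], [-1.34, 4.48], [0, 2.73], [-2.66, 2.66]. Speed limits (rad/s): [2.39, 2.39, 2.79, 3.14, 3.14, 3.14].

### API

Orientations are given as a rotation vector (axis times angle).
In Python, from plant import robot gives the robot as it stands.
- The arm moves only by the tool arm_command, never from a script. Its argument "targets" is a list of rows, each an object of numbers: "x", "y", "z": the shift along the world's x, y, z in units of 500 mm (1.0 is 500 mm); "rx", "ry", "rz": the turn, a rotation vector about the world's x, y, z in units of 2 rad (1.0 is 2 rad); "claw": the closure in counts, from 0 (fully open) to 255 (shut). In form: [{"x": .., "y": .., "z": .., "rx": .., "ry": .., "rz": .., "claw": ..}, ...]. A call has 1 to 10 rows; each row is the pose to reach, as a shift and turn from the pose commanded when the call began; what a row does not reach only later rows make up. A row lasts 1/12 s, in which the tool goes at most 41.7 mm and 7.16 degrees, less where a joint would pass 70% of its speed; a pose out of reach is approached as far as the arm can. A call with a number of a shift or a turn outside -1 to 1 is refused whole. A call with a gripper value outside its range is refused whole. The fingers move at their own pace and stop on an object; "squeeze" is the grip in N (left out, the last holds). Time passes only in rows, so rows that repeat a pose let the fingers close. It gives the time, the measured TCP pose, the force, the opening and the grip force at its end, in the units of the state.
- robot.read_state(): the state, without advancing time (a new reading comes with each control period).
- robot.read_camera(name): name is "scene" or "top" or "wrist"; returns (picture, depth): 420x560x3 uint8, red, green, blue; 420x560 float32, m along the optical axis (not along the pixel's ray), 0 where there is no reading.
- robot.get_calibration(name): a dict with "intrinsics" (3x3 intrinsics, pixels), "dist" ([k1, k2, p1, p2, k3] as OpenCV has them; the pictures are not rectified), "origin" and "orientation" of the camera in the world. Camera axes: x right, y up, looking along -z (the intrinsics and any distortion apply to the point x, -y, -z); pixel columns grow to the right and rows downward; lengths in m; the calibration is good to about 2 mm. A picture is of the moment at which its call begins: read the wrist's pose just before it. get_calibration takes no time and is no camera call; for the wrist camera it gives the pose at the moment of the call.
- robot.close_job(): hands the job in; it is judged then, once.
The state is a dict: "t": time; "q": joint angles; "dq": joint speeds; "joint_torque": joint torques, N m; "tool_pos": TCP position; "orientation": TCP orientation; "force": force on the tool from outside, world axes, zero at the start; "wrist_torque": the same for the moment, N m; "opening": finger opening in m; "gripper_force": force on a finger pad.
Only numpy, scipy, OpenCV 4.12 (cv2) and the standard library are available. Lean on these libraries where they do the work, as an engineer would, in place of code of your own. Each camera call takes 0.05 s, during which the arm holds its last target. There are 200 camera calls.

## Working session

There is one attempt and no reset: what is moved stays moved. The work goes in short steps, Python scripts to look and compute and a tool call to move; the robot and the scene stay as the last step left them, time stands still between calls to the robot, and variables do not carry over. Pictures are saved under pics/ and viewed, at most 10 in all, crops included, and the job is handed in when it is done.

Besides the shell and the picture viewer there is one more tool, called after "Emit:" by a JSON object that holds its "fn" and its "kwargs", one argument or row to a line. arm_command: Moves the arm, as the interface text tells. Shifts and turns lie within -1 to 1; 1 stands for 500 mm of shift or 2 rad of turn. Its arguments: {"type":"object","properties":{"targets":{"type":"array","items":{"type":"object","properties":{"x":{"type":"number","minimum":-1,"maximum":1},"y":{"type":"number","minimum":-1,"maximum":1},"z":{"type":"number","minimum":-1,"maximum":1},"rx":{"type":"number","minimum":-1,"maximum":1},"ry":{"type":"number","minimum":-1,"maximum":1},"rz":{"type":"number","minimum":-1,"maximum":1},"claw":{"type":"number"}}}},"squeeze":{"type":"number"}},"required":["targets"]}

```bash
ls; mkdir -p pics
cat > h.py <<'E'
import numpy as np, cv2
from plant import robot
from scipy.spatial.transform import Rotation as R
def cal(n):
    c=robot.get_calibration(n); o=np.array(c['orientation'],float)
    M=R.from_rotvec(o).as_matrix() if o.size==3 else o.reshape(3,3)
    return np.array(c['intrinsics']),np.array(c['dist']),np.array(c['origin']),M
def rays(c,px):
    K,d,o,M=c
    u=cv2.undistortPoints(np.array(px,float).reshape(-1,1,2),K,d).reshape(-1,2)
    return np.c_[u[:,0],-u[:,1],-np.ones(len(u))]@M.T
def onz(c,px,z):
    r=rays(c,px); return c[2]+r*((z-c[2][2])/r[:,2])[:,None]
def cloud(c,depth):
    v,u=np.nonzero(depth>0); r=rays(c,np.c_[u,v])
    return u,v,c[2]+r*depth[v,u][:,None]
def proj(c,P):
    K,d,o,M=c; p=(np.atleast_2d(P)-o)@M; p[:,1:]*=-1
    return cv2.projectPoints(p,np.zeros(3),np.zeros(3),K,d)[0].reshape(-1,2)
E
python3 - <<'E'
from h import *
s=robot.read_state(); print(s); print(robot.get_calibration('wrist'))
ims=[]
for n in('scene','top'):
    c=cal(n); im,d=robot.read_camera(n); np.savez(n,im=im,d=d); ims.append(im[:,:,::-1]); print(n,c[2],c[3][:,2]); cv2.imwrite(f'pics/{n}.png',im[:,:,::-1])
    u,v,P=cloud(c,d)
    m=(P[:,2]>0.205)&(P[:,2]<0.245)&(P[:,0]>.3)
    print(len(u),m.sum(),np.median(P[m],0) if m.any() else 0)
E
```

```text
pics
{'t': 0.0, 'q': array([ 1.04361698e+00,  1.31125243e-01,  1.48923481e+00,  5.91131864e-06,
        1.52300870e+00, -8.54117493e-02]), 'dq': array([ 0.00125715, -0.00088799, -0.00065828,  0.00119342,  0.00020166,
        0.00062476]), 'joint_torque': array([-4.90732382e-04, -5.59844935e+01, -4.91754484e+01,  7.68216513e-02,
        3.58023494e-02, -1.03570064e-04]), 'tool_pos': array([0.25624114, 0.54194909, 0.23163331]), 'orientation': array([-6.88179561e-01, -3.06473592e+00,  2.65678527e-03]), 'force': array([ 0.23788609,  0.2255233 , -0.0536091 ]), 'wrist_torque': array([ 0.00911908,  0.04469089, -0.02590724]), 'gripper_force': 0.0, 'opening': 0.09280829826617155}
{'intrinsics': array([[318.4690489 ,   0.        , 273.64591294],
       [  0.        , 318.4690489 , 209.27445913],
       [  0.        ,   0.        ,   1.        ]]), 'dist': array([0.01224476, 0.        , 0.        , 0.        , 0.        ]), 'origin': array([0.18145061, 0.5777559 , 0.38516406]), 'orientation': array([-0.26504463, -0.1664909 ,  1.12035734])}
scene [ 1.07751382 -1.08954884  1.14277058] [ 0.38630368 -0.68606035  0.61651493]
231725 563 [0.90309392 1.100243   0.22387433]
top [0.2128553  0.00266483 1.70847235] [-0.17037164  0.00593874  0.98536198]
234249 175 [0.52574754 0.08228593 0.22641275]
```

View pics/scene.png

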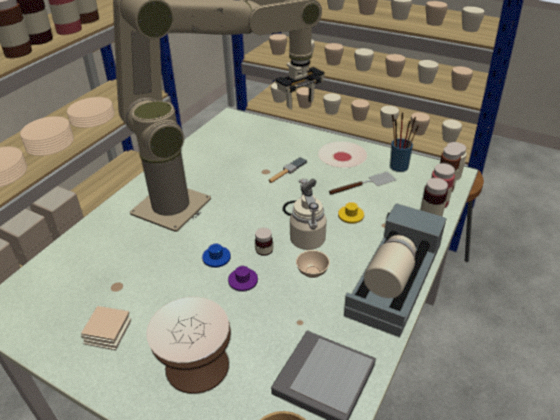

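View pics/top.png

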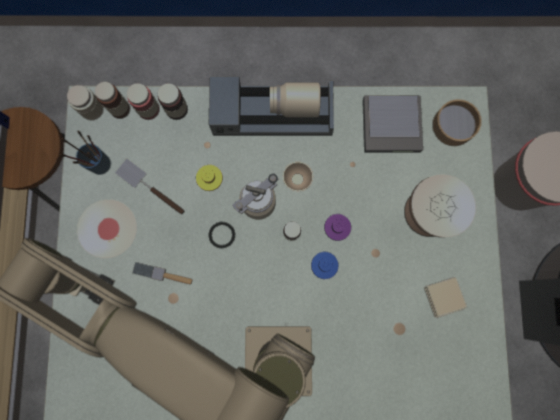

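The scene view shows the mill jar at about (308,222). In the top view it is at (258,195), with the bar running from its free end at (240,208) to the pivot at (272,180). The bowl is at (298,177), the gasket at (222,235) and the pot at (292,230). Next I'll measure it roughly from the top depth.

Run:
```python
from h import *
print(R.from_rotvec(robot.read_state()['orientation']).as_matrix().round(3))
c=cal('top'); z=np.load('top.npz'); u,v,P=cloud(c,z['d'])
roi=(abs(u-258)<35)&(abs(v-195)<35)
def fit(m,n):
    Q=P[m&roi]; 
    if len(Q)<5: print(n,len(Q)); return
    mu=np.median(Q,0); C=np.cov((Q-Q.mean(0))[:,:2].T); w,V=np.linalg.eigh(C)
    print(n,len(Q),mu.round(4),Q.mean(0).round(4),'axis',np.degrees(np.arctan2(V[1,1],V[0,1])).round(1),np.sqrt(w).round(4))
fit((P[:,2]>.218)&(P[:,2]<.24),'wing'); fit((P[:,2]>.176)&(P[:,2]<.2),'bar'); fit((P[:,2]>.12)&(P[:,2]<.15),'lid')
for n,p,h in [('pivot',(272,180),.19),('end',(240,208),.19),('wing',(259,191),.225),('bowl',(298,177),.048),('pot',(292,230),.075),('jarbody',(258,195),.14)]: print(n,onz(c,[p],h).round(3))
```

```text
[[-0.904  0.428 -0.001]
 [ 0.428  0.904 -0.001]
 [ 0.    -0.002 -1.   ]]
wing 98 [0.521  0.0644 0.2295] [0.5213 0.0658 0.2289] axis 75.5 [0.0042 0.0183]
bar 402 [0.5118 0.0748 0.1875] [0.5206 0.069  0.1879] axis 128.5 [0.0085 0.0512]
lid 435 [0.5051 0.0611 0.14  ] [0.5124 0.0613 0.1372] axis 127.3 [0.0271 0.0306]
pivot [[0.559 0.017 0.19 ]]
end [[0.471 0.114 0.19 ]]
wing [[0.517 0.055 0.225]]
bowl [[ 0.602 -0.07   0.048]]
pot [[ 0.418 -0.048  0.075]]
jarbody [[0.522 0.061 0.14 ]]
```

Emit:
{"fn": "arm_command", "kwargs": {
  "targets": [
    {"z":0.08},
    {"z":0.16},
    {"z":0.24,"x":0.05,"y":-0.05},
    {"z":0.3,"x":0.1,"y":-0.12},
    {"z":0.36,"x":0.15,"y":-0.2},
    {"z":0.4,"x":0.2,"y":-0.28},
    {"z":0.4,"x":0.24,"y":-0.36},
    {"z":0.4,"x":0.28,"y":-0.44},
    {"z":0.4,"x":0.32,"y":-0.52},
    {"z":0.4,"x":0.36,"y":-0.6}
  ]
}}

```text
schema error: expected keys x, y, z, rx, ry, rz, claw
```

Emit:
{"fn": "arm_command", "kwargs": {
  "targets": [
    {"x":0,"y":0,"z":0.08,"rx":0,"ry":0,"rz":0,"claw":0},
    {"x":0,"y":0,"z":0.16,"rx":0,"ry":0,"rz":0,"claw":0},
    {"x":0.05,"y":-0.06,"z":0.2,"rx":0,"ry":0,"rz":-0.06,"claw":0},
    {"x":0.1,"y":-0.12,"z":0.24,"rx":0,"ry":0,"rz":-0.12,"claw":0},
    {"x":0.14,"y":-0.18,"z":0.28,"rx":0,"ry":0,"rz":-0.18,"claw":0},
    {"x":0.18,"y":-0.24,"z":0.3,"rx":0,"ry":0,"rz":-0.24,"claw":0},
    {"x":0.22,"y":-0.3,"z":0.3,"rx":0,"ry":0,"rz":-0.3,"claw":0},
    {"x":0.26,"y":-0.36,"z":0.3,"rx":0,"ry":0,"rz":-0.36,"claw":0},
    {"x":0.3,"y":-0.42,"z":0.3,"rx":0,"ry":0,"rz":-0.42,"claw":0},
    {"x":0.34,"y":-0.48,"z":0.3,"rx":0,"ry":0,"rz":-0.48,"claw":0}
  ]
}}

```text
t: 0.93
tool_pos: [0.427, 0.3008, 0.3824]
orientation: [-2.033, -2.395, 0.0]
force: [1.3, -0.3, -0.3]
opening: 0.0929
gripper_force: 0.0
```

Emit:
{"fn": "arm_command", "kwargs": {
  "targets": [
    {"x":0.04,"y":-0.07,"z":0.0,"rx":0,"ry":0,"rz":-0.06,"claw":0},
    {"x":0.08,"y":-0.14,"z":0.0,"rx":0,"ry":0,"rz":-0.12,"claw":0},
    {"x":0.12,"y":-0.21,"z":0.0,"rx":0,"ry":0,"rz":-0.18,"claw":0},
    {"x":0.15,"y":-0.28,"z":0.0,"rx":0,"ry":0,"rz":-0.21,"claw":0},
    {"x":0.18,"y":-0.35,"z":0.0,"rx":0,"ry":0,"rz":-0.21,"claw":0},
    {"x":0.18,"y":-0.42,"z":0.0,"rx":0,"ry":0,"rz":-0.21,"claw":0},
    {"x":0.18,"y":-0.47,"z":0.0,"rx":0,"ry":0,"rz":-0.21,"claw":0},
    {"x":0.18,"y":-0.47,"z":0.0,"rx":0,"ry":0,"rz":-0.21,"claw":0},
    {"x":0.18,"y":-0.47,"z":0.0,"rx":0,"ry":0,"rz":-0.21,"claw":0}
  ]
}}

```text
t: 1.68
tool_pos: [0.5165, 0.0663, 0.3822]
orientation: [-2.484, -1.922, 0.001]
force: [-0.0, 0.7, 0.4]
opening: 0.0934
gripper_force: 0.0
```

```bash
cat > look.py <<'E'
from h import *
import sys
s=robot.read_state(); c=cal('wrist'); im,d=robot.read_camera('wrist')
Rm=R.from_rotvec(s['orientation']).as_matrix()
print('t',s['t'],'tcp',s['tool_pos'].round(4),'yaw_y',np.arctan2(Rm[1,1],Rm[0,1]).round(3),'zax',Rm[:,2].round(3),'q6',s['q'][5].round(3))
cv2.imwrite(f'pics/{sys.argv[1]}.png',im[:,:,::-1]); u,v,P=cloud(c,d)
np.savez(sys.argv[1],im=im,d=d,P=P,u=u,v=v,cam=np.r_[c[2],c[3].ravel()])
def fit(lo,hi,n,ctr=(.52,.065),rad=.12):
    Q=P[(P[:,2]>lo)&(P[:,2]<hi)&(np.hypot(P[:,0]-ctr[0],P[:,1]-ctr[1])<rad)]
    if len(Q)<10: return print(n,len(Q))
    r=cv2.minAreaRect((Q[:,:2]*1000).astype(np.float32)); b=cv2.boxPoints(r)
    L=max((b[1]-b[0],b[2]-b[1]),key=np.linalg.norm)
    (cx,cy),rr=cv2.minEnclosingCircle((Q[:,:2]*1000).astype(np.float32))
    print(n,len(Q),'rect c',np.round(r[0],1),'size',np.round(r[1],1),'axis',np.degrees(np.arctan2(L[1],L[0])).round(1),'z',np.median(Q[:,2]).round(4),'circ',round(cx,1),round(cy,1),round(rr,1))
fit(.222,.245,'wing'); fit(.182,.189,'bartop'); fit(.17,.2,'bar+nuts'); fit(.139,.146,'lid top'); fit(.168,.178,'knobtop'); fit(.1,.135,'shoulder')
E
python3 look.py w1
```

```text
t 1.6833 tcp [0.5165 0.0663 0.3822] yaw_y -0.254 zax [-0.001  0.    -1.   ] q6 0.283
wing 808 rect c [521.9  70.2] size [60.2 13.9] axis 76.0 z 0.2317 circ 521.7 70.3 30.5
bartop 2086 rect c [521.5  70.7] size [ 30.5 164.1] axis -52.0 z 0.1874 circ 522.9 71.8 82.6
bar+nuts 3205 rect c [521.2  70.1] size [ 42.8 164.9] axis -52.5 z 0.1878 circ 522.9 71.7 82.7
lid top 1968 rect c [520.5  70.8] size [91.2 87.3] axis 28.4 z 0.1435 circ 521.5 69.4 45.8
knobtop 162 rect c [522.6  67.6] size [43.6 21.5] axis 24.8 z 0.1754 circ 521.9 69.0 21.8
shoulder 761 rect c [526.9  74.3] size [108.  111.3] axis -6.2 z 0.1235 circ 528.3 74.2 74.4
```

Emit:
{"fn": "arm_command", "kwargs": {
  "targets": [
    {"x":0.005,"y":0.004,"z":-0.07,"rx":0,"ry":0,"rz":0.005,"claw":130},
    {"x":0.01,"y":0.008,"z":-0.14,"rx":0,"ry":0,"rz":0.005,"claw":130},
    {"x":0.01,"y":0.008,"z":-0.2,"rx":0,"ry":0,"rz":0.005,"claw":130},
    {"x":0.01,"y":0.008,"z":-0.25,"rx":0,"ry":0,"rz":0.005,"claw":130},
    {"x":0.01,"y":0.008,"z":-0.28,"rx":0,"ry":0,"rz":0.005,"claw":130},
    {"x":0.01,"y":0.008,"z":-0.31,"rx":0,"ry":0,"rz":0.005,"claw":130},
    {"x":0.01,"y":0.008,"z":-0.336,"rx":0,"ry":0,"rz":0.005,"claw":130},
    {"x":0.01,"y":0.008,"z":-0.336,"rx":0,"ry":0,"rz":0.005,"claw":130},
    {"x":0.01,"y":0.008,"z":-0.336,"rx":0,"ry":0,"rz":0.005,"claw":130}
  ],
  "squeeze": 25
}}

```text
t: 2.48
tool_pos: [0.521, 0.0723, 0.2142]
orientation: [-2.47, -1.939, 0.002]
force: [0.5, 1.2, 0.4]
opening: 0.0461
gripper_force: 0.0
```

Emit:
{"fn": "arm_command", "kwargs": {
  "targets": [
    {"x":0,"y":0,"z":0,"rx":0,"ry":0,"rz":0,"claw":255},
    {"x":0,"y":0,"z":0,"rx":0,"ry":0,"rz":0,"claw":255},
    {"x":0,"y":0,"z":0,"rx":0,"ry":0,"rz":0,"claw":255},
    {"x":0,"y":0,"z":0,"rx":0,"ry":0,"rz":0,"claw":255},
    {"x":0,"y":0,"z":0,"rx":0,"ry":0,"rz":0,"claw":255}
  ],
  "squeeze": 25
}}

```text
t: 2.9
tool_pos: [0.5234, 0.0711, 0.2159]
orientation: [2.47, 1.936, 0.006]
force: [7.3, -1.0, -2.1]
opening: 0.0221
gripper_force: 25.0
```

Opening is 22 mm, so the tips are on the collar (24 mm) rather than the wing. I'll open, rise 9 mm and regrip.

Emit:
{"fn": "arm_command", "kwargs": {
  "targets": [
    {"x":0,"y":0,"z":0,"rx":0,"ry":0,"rz":0,"claw":130},
    {"x":0,"y":0,"z":0,"rx":0,"ry":0,"rz":0,"claw":130},
    {"x":0,"y":0,"z":0,"rx":0,"ry":0,"rz":0,"claw":130},
    {"x":0,"y":-0.003,"z":0.018,"rx":0,"ry":0,"rz":0,"claw":130},
    {"x":0,"y":-0.003,"z":0.018,"rx":0,"ry":0,"rz":0,"claw":255},
    {"x":0,"y":-0.003,"z":0.018,"rx":0,"ry":0,"rz":0,"claw":255},
    {"x":0,"y":-0.003,"z":0.018,"rx":0,"ry":0,"rz":0,"claw":255},
    {"x":0,"y":-0.003,"z":0.018,"rx":0,"ry":0,"rz":0,"claw":255},
    {"x":0,"y":-0.003,"z":0.018,"rx":0,"ry":0,"rz":0,"claw":255}
  ],
  "squeeze": 25
}}

```text
t: 3.65
tool_pos: [0.5214, 0.0699, 0.2234]
orientation: [-2.472, -1.938, 0.0]
force: [-0.5, 0.7, -0.1]
opening: 0.0167
gripper_force: 0.0
```

Emit:
{"fn": "arm_command", "kwargs": {
  "targets": [
    {"x":0,"y":0,"z":0,"rx":0,"ry":0,"rz":0,"claw":255},
    {"x":0,"y":0,"z":0,"rx":0,"ry":0,"rz":0,"claw":255},
    {"x":0,"y":0,"z":0,"rx":0,"ry":0,"rz":0.03,"claw":255},
    {"x":0,"y":0,"z":0,"rx":0,"ry":0,"rz":0.06,"claw":255},
    {"x":0,"y":0,"z":0,"rx":0,"ry":0,"rz":0.09,"claw":255}
  ],
  "squeeze": 25
}}

```text
t: 4.07
tool_pos: [0.5228, 0.0695, 0.2236]
orientation: [2.284, 2.154, 0.003]
force: [8.0, -1.6, -3.4]
opening: 0.0119
gripper_force: 25.0
```

Emit:
{"fn": "arm_command", "kwargs": {
  "targets": [
    {"x":0.003,"y":0,"z":0,"rx":0,"ry":0,"rz":0.055,"claw":255},
    {"x":0.003,"y":0,"z":0,"rx":0,"ry":0,"rz":0.11,"claw":255},
    {"x":0.003,"y":0,"z":0,"rx":0,"ry":0,"rz":0.165,"claw":255},
    {"x":0.003,"y":0,"z":0.001,"rx":0,"ry":0,"rz":0.22,"claw":255},
    {"x":0.003,"y":0,"z":0.001,"rx":0,"ry":0,"rz":0.275,"claw":255},
    {"x":0.003,"y":0,"z":0.001,"rx":0,"ry":0,"rz":0.33,"claw":255},
    {"x":0.003,"y":0,"z":0.001,"rx":0,"ry":0,"rz":0.385,"claw":255},
    {"x":0.003,"y":0,"z":0.002,"rx":0,"ry":0,"rz":0.44,"claw":255},
    {"x":0.003,"y":0,"z":0.002,"rx":0,"ry":0,"rz":0.495,"claw":255},
    {"x":0.003,"y":0,"z":0.002,"rx":0,"ry":0,"rz":0.55,"claw":255}
  ]
}}

```text
t: 4.9
tool_pos: [0.5223, 0.0692, 0.2243]
orientation: [-0.818, -3.032, 0.003]
force: [-3.9, -2.6, 1.4]
opening: 0.0118
gripper_force: 25.0
```

Emit:
{"fn": "arm_command", "kwargs": {
  "targets": [
    {"x":-0.001,"y":0,"z":0,"rx":0,"ry":0,"rz":0.055,"claw":255},
    {"x":-0.001,"y":0,"z":0,"rx":0,"ry":0,"rz":0.11,"claw":255},
    {"x":-0.001,"y":0,"z":0,"rx":0,"ry":0,"rz":0.165,"claw":255},
    {"x":-0.001,"y":0,"z":0.001,"rx":0,"ry":0,"rz":0.22,"claw":255},
    {"x":-0.001,"y":0,"z":0.001,"rx":0,"ry":0,"rz":0.275,"claw":255},
    {"x":-0.001,"y":0,"z":0.001,"rx":0,"ry":0,"rz":0.33,"claw":255},
    {"x":-0.001,"y":0,"z":0.001,"rx":0,"ry":0,"rz":0.385,"claw":255},
    {"x":-0.001,"y":0,"z":0.002,"rx":0,"ry":0,"rz":0.44,"claw":255},
    {"x":-0.001,"y":0,"z":0.002,"rx":0,"ry":0,"rz":0.495,"claw":255},
    {"x":-0.001,"y":0,"z":0.002,"rx":0,"ry":0,"rz":0.55,"claw":255}
  ]
}}

```text
t: 5.73
tool_pos: [0.5223, 0.0683, 0.225]
orientation: [0.887, -3.012, 0.004]
force: [0.2, -8.1, -2.3]
opening: 0.012
gripper_force: 25.0
```

Emit:
{"fn": "arm_command", "kwargs": {
  "targets": [
    {"x":0,"y":0,"z":0,"rx":0,"ry":0,"rz":0,"claw":255},
    {"x":0,"y":0,"z":0,"rx":0,"ry":0,"rz":0,"claw":130},
    {"x":0,"y":0,"z":0,"rx":0,"ry":0,"rz":0,"claw":130},
    {"x":0,"y":0,"z":0,"rx":0,"ry":0,"rz":0,"claw":130},
    {"x":0,"y":0,"z":0.06,"rx":0,"ry":0,"rz":0,"claw":130},
    {"x":0,"y":0,"z":0.1,"rx":0,"ry":0,"rz":-0.05,"claw":130},
    {"x":0,"y":0,"z":0.1,"rx":0,"ry":0,"rz":-0.11,"claw":130},
    {"x":0,"y":0,"z":0.1,"rx":0,"ry":0,"rz":-0.17,"claw":130},
    {"x":0,"y":0,"z":0.1,"rx":0,"ry":0,"rz":-0.23,"claw":130},
    {"x":0,"y":0,"z":0.1,"rx":0,"ry":0,"rz":-0.29,"claw":130}
  ]
}}

```text
t: 6.57
tool_pos: [0.5226, 0.0702, 0.2759]
orientation: [0.028, 3.141, 0.0]
force: [-0.3, 0.1, -0.0]
opening: 0.0451
gripper_force: 0.0
```

```bash
python3 look.py w2
```

```text
t 6.5667 tcp [0.5226 0.0702 0.2759] yaw_y 1.553 zax [ 0.  0. -1.] q6 -1.517
wing 1862 rect c [522.1  69.2] size [62.3 14.5] axis 33.2 z 0.2331 circ 521.5 70.2 31.5
bartop 3658 rect c [523.   71.4] size [ 30.4 163.5] axis -51.4 z 0.1874 circ 524.1 72.1 82.7
bar+nuts 4886 rect c [521.3  70.3] size [ 43.2 165.1] axis -57.6 z 0.1876 circ 524.1 72.1 82.7
lid top 3203 rect c [517.   67.6] size [ 95.6 100.3] axis -7.6 z 0.1434 circ 517.0 67.6 69.3
knobtop 281 rect c [516.1  76.2] size [44.  20.8] axis 40.6 z 0.1753 circ 521.9 69.4 22.0
shoulder 1608 rect c [514.1  66.4] size [ 87.9 133. ] axis -82.2 z 0.1235 circ 518.9 66.8 74.7
```

Emit:
{"fn": "arm_command", "kwargs": {
  "targets": [
    {"x":0,"y":0,"z":0,"rx":0,"ry":0,"rz":-0.062,"claw":130},
    {"x":0,"y":0,"z":0,"rx":0,"ry":0,"rz":-0.124,"claw":130},
    {"x":0,"y":0,"z":0,"rx":0,"ry":0,"rz":-0.186,"claw":130},
    {"x":0,"y":0,"z":0,"rx":0,"ry":0,"rz":-0.248,"claw":130},
    {"x":0,"y":0,"z":0,"rx":0,"ry":0,"rz":-0.31,"claw":130},
    {"x":0,"y":0,"z":0,"rx":0,"ry":0,"rz":-0.372,"claw":130},
    {"x":0,"y":0,"z":0,"rx":0,"ry":0,"rz":-0.434,"claw":130},
    {"x":0,"y":0,"z":0,"rx":0,"ry":0,"rz":-0.496,"claw":130},
    {"x":0,"y":0,"z":0,"rx":0,"ry":0,"rz":-0.558,"claw":130},
    {"x":0,"y":0,"z":0,"rx":0,"ry":0,"rz":-0.62,"claw":130}
  ]
}}

```text
t: 7.45
tool_pos: [0.5225, 0.0701, 0.2756]
orientation: [-1.844, -2.543, -0.0]
force: [0.6, -0.0, 0.5]
opening: 0.0455
gripper_force: 0.0
```

Emit:
{"fn": "arm_command", "kwargs": {
  "targets": [
    {"x":0,"y":0,"z":0,"rx":0,"ry":0,"rz":-0.062,"claw":130},
    {"x":0,"y":0,"z":0,"rx":0,"ry":0,"rz":-0.124,"claw":130},
    {"x":0,"y":0,"z":0,"rx":0,"ry":0,"rz":-0.186,"claw":130},
    {"x":0,"y":0,"z":0,"rx":0,"ry":0,"rz":-0.248,"claw":130},
    {"x":0,"y":0,"z":0,"rx":0,"ry":0,"rz":-0.31,"claw":130},
    {"x":0,"y":0,"z":0,"rx":0,"ry":0,"rz":-0.372,"claw":130},
    {"x":0,"y":0,"z":0,"rx":0,"ry":0,"rz":-0.434,"claw":130},
    {"x":0,"y":0,"z":0,"rx":0,"ry":0,"rz":-0.496,"claw":130},
    {"x":0,"y":0,"z":0,"rx":0,"ry":0,"rz":-0.558,"claw":130},
    {"x":0,"y":0,"z":0,"rx":0,"ry":0,"rz":-0.62,"claw":130}
  ]
}}

```text
t: 8.28
tool_pos: [0.5225, 0.0701, 0.2756]
orientation: [-2.978, -0.999, 0.0]
force: [0.3, 0.2, -0.2]
opening: 0.0455
gripper_force: 0.0
```

```bash
python3 look.py w3
```

```text
t 8.2833 tcp [0.5225 0.0701 0.2756] yaw_y -0.924 zax [-0.  0. -1.] q6 0.96
wing 1714 rect c [523.1  70. ] size [61.6 14. ] axis 33.1 z 0.2333 circ 522.8 70.5 31.1
bartop 4104 rect c [522.9  71.9] size [ 30.4 162.8] axis -51.5 z 0.1874 circ 523.6 72.4 82.1
bar+nuts 6245 rect c [523.5  71.4] size [ 39.  164.5] axis -49.7 z 0.1878 circ 523.9 72.0 82.6
lid top 3361 rect c [526.8  69. ] size [ 91.2 100.2] axis -7.6 z 0.1435 circ 527.5 67.9 66.4
knobtop 250 rect c [509.4  88. ] size [39.  82.1] axis -49.7 z 0.175 circ 511.8 89.8 41.2
shoulder 1852 rect c [540.9  85.1] size [ 55.3 149.2] axis -50.9 z 0.1235 circ 526.9 73.7 74.7
```

Emit:
{"fn": "arm_command", "kwargs": {
  "targets": [
    {"x":0,"y":0,"z":-0.03,"rx":0,"ry":0,"rz":-0.034,"claw":130},
    {"x":0,"y":0,"z":-0.07,"rx":0,"ry":0,"rz":-0.034,"claw":130},
    {"x":0,"y":0,"z":-0.1,"rx":0,"ry":0,"rz":-0.034,"claw":130},
    {"x":0,"y":0,"z":-0.1,"rx":0,"ry":0,"rz":-0.034,"claw":255},
    {"x":0,"y":0,"z":-0.1,"rx":0,"ry":0,"rz":-0.034,"claw":255},
    {"x":0,"y":0,"z":-0.1,"rx":0,"ry":0,"rz":-0.034,"claw":255},
    {"x":0,"y":0,"z":-0.1,"rx":0,"ry":0,"rz":-0.034,"claw":255},
    {"x":0,"y":0,"z":-0.1,"rx":0,"ry":0,"rz":-0.034,"claw":255},
    {"x":0,"y":0,"z":-0.1,"rx":0,"ry":0,"rz":-0.034,"claw":255}
  ]
}}

```text
t: 9.08
tool_pos: [0.5237, 0.0691, 0.227]
orientation: [3.007, 0.901, 0.004]
force: [0.8, -0.8, -1.1]
opening: 0.0113
gripper_force: 25.0
```

Emit:
{"fn": "arm_command", "kwargs": {
  "targets": [
    {"x":0,"y":0,"z":0,"rx":0,"ry":0,"rz":0.055,"claw":255},
    {"x":0,"y":0,"z":0,"rx":0,"ry":0,"rz":0.11,"claw":255},
    {"x":0,"y":0,"z":0,"rx":0,"ry":0,"rz":0.165,"claw":255},
    {"x":0,"y":0,"z":0.001,"rx":0,"ry":0,"rz":0.22,"claw":255},
    {"x":0,"y":0,"z":0.001,"rx":0,"ry":0,"rz":0.275,"claw":255},
    {"x":0,"y":0,"z":0.001,"rx":0,"ry":0,"rz":0.33,"claw":255},
    {"x":0,"y":0,"z":0.001,"rx":0,"ry":0,"rz":0.385,"claw":255},
    {"x":0,"y":0,"z":0.002,"rx":0,"ry":0,"rz":0.44,"claw":255},
    {"x":0,"y":0,"z":0.002,"rx":0,"ry":0,"rz":0.495,"claw":255},
    {"x":0,"y":0,"z":0.002,"rx":0,"ry":0,"rz":0.55,"claw":255}
  ]
}}

```text
t: 9.92
tool_pos: [0.5232, 0.0694, 0.2276]
orientation: [2.087, 2.345, 0.001]
force: [0.2, -2.9, 1.5]
opening: 0.0118
gripper_force: 25.0
```

Emit:
{"fn": "arm_command", "kwargs": {
  "targets": [
    {"x":0,"y":0,"z":0,"rx":0,"ry":0,"rz":0.055,"claw":255},
    {"x":0,"y":0,"z":0,"rx":0,"ry":0,"rz":0.11,"claw":255},
    {"x":0,"y":0,"z":0,"rx":0,"ry":0,"rz":0.165,"claw":255},
    {"x":0,"y":0,"z":0.001,"rx":0,"ry":0,"rz":0.22,"claw":255},
    {"x":0,"y":0,"z":0.001,"rx":0,"ry":0,"rz":0.275,"claw":255},
    {"x":0,"y":0,"z":0.001,"rx":0,"ry":0,"rz":0.33,"claw":255},
    {"x":0,"y":0,"z":0.001,"rx":0,"ry":0,"rz":0.385,"claw":255},
    {"x":0,"y":0,"z":0.002,"rx":0,"ry":0,"rz":0.44,"claw":255},
    {"x":0,"y":0,"z":0.002,"rx":0,"ry":0,"rz":0.495,"claw":255},
    {"x":0,"y":0,"z":0.002,"rx":0,"ry":0,"rz":0.5,"claw":255}
  ]
}}

```text
t: 10.75
tool_pos: [0.5228, 0.0692, 0.2283]
orientation: [0.708, 3.06, -0.001]
force: [-0.3, -3.7, 0.8]
opening: 0.0118
gripper_force: 25.0
```

Run:
```python
from h import *
C=np.array([.522,.070]); a0=np.radians(128.3); p=C-.067*np.array([np.cos(a0),np.sin(a0)])
print(p)
for k in range(0,20):
    th=k*.1; w=p+.067*np.array([np.cos(a0-th),np.sin(a0-th)])
    print(round(th,2),((w-C)/.5).round(3),-th/2)
```

```text
[0.5635252  0.01741998]
0.0 [0. 0.] -0.0
0.1 [0.011 0.008] -0.05
0.2 [0.023 0.014] -0.1
0.3 [0.035 0.02 ] -0.15000000000000002
0.4 [0.048 0.024] -0.2
0.5 [0.061 0.027] -0.25
0.6 [0.074 0.029] -0.30000000000000004
0.7 [0.087 0.029] -0.35000000000000003
0.8 [0.101 0.028] -0.4
0.9 [0.114 0.025] -0.45
1.0 [0.127 0.022] -0.5
1.1 [0.139 0.017] -0.55
1.2 [0.151 0.01 ] -0.6000000000000001
1.3 [0.162 0.003] -0.65
1.4 [ 0.173 -0.005] -0.7000000000000001
1.5 [ 0.182 -0.015] -0.75
1.6 [ 0.191 -0.025] -0.8
1.7 [ 0.198 -0.036] -0.8500000000000001
1.8 [ 0.204 -0.048] -0.9
1.9 [ 0.209 -0.061] -0.9500000000000001
```

Emit:
{"fn": "arm_command", "kwargs": {
  "targets": [
    {"x":0.011,"y":0.008,"z":0,"rx":0,"ry":0,"rz":-0.05,"claw":255},
    {"x":0.023,"y":0.014,"z":0,"rx":0,"ry":0,"rz":-0.1,"claw":255},
    {"x":0.035,"y":0.02,"z":0,"rx":0,"ry":0,"rz":-0.15,"claw":255},
    {"x":0.048,"y":0.024,"z":0,"rx":0,"ry":0,"rz":-0.2,"claw":255},
    {"x":0.048,"y":0.024,"z":0,"rx":0,"ry":0,"rz":-0.2,"claw":255}
  ]
}}

```text
t: 11.17
tool_pos: [0.5475, 0.082, 0.2282]
orientation: [1.32, 2.85, 0.001]
force: [1.6, -1.8, 1.5]
opening: 0.0119
gripper_force: 25.0
```

Light forces, so the swing is working. I'll continue from θ=0.4 to 1.4, then to 1.9.

Emit:
{"fn": "arm_command", "kwargs": {
  "targets": [
    {"x":0.013,"y":0.003,"z":0,"rx":0,"ry":0,"rz":-0.05,"claw":255},
    {"x":0.026,"y":0.005,"z":0,"rx":0,"ry":0,"rz":-0.1,"claw":255},
    {"x":0.039,"y":0.005,"z":0,"rx":0,"ry":0,"rz":-0.15,"claw":255},
    {"x":0.053,"y":0.004,"z":0,"rx":0,"ry":0,"rz":-0.2,"claw":255},
    {"x":0.066,"y":0.001,"z":0,"rx":0,"ry":0,"rz":-0.25,"claw":255},
    {"x":0.079,"y":-0.002,"z":0,"rx":0,"ry":0,"rz":-0.3,"claw":255},
    {"x":0.091,"y":-0.007,"z":0,"rx":0,"ry":0,"rz":-0.35,"claw":255},
    {"x":0.103,"y":-0.014,"z":0,"rx":0,"ry":0,"rz":-0.4,"claw":255},
    {"x":0.114,"y":-0.021,"z":0,"rx":0,"ry":0,"rz":-0.45,"claw":255},
    {"x":0.125,"y":-0.029,"z":0,"rx":0,"ry":0,"rz":-0.5,"claw":255}
  ]
}}

```text
t: 12.0
tool_pos: [0.6092, 0.0684, 0.2283]
orientation: [-2.52, -1.875, -0.002]
force: [-1.0, 2.1, 2.4]
opening: 0.0118
gripper_force: 25.0
```

Emit:
{"fn": "arm_command", "kwargs": {
  "targets": [
    {"x":0.009,"y":-0.01,"z":0,"rx":0,"ry":0,"rz":-0.05,"claw":255},
    {"x":0.018,"y":-0.02,"z":0,"rx":0,"ry":0,"rz":-0.1,"claw":255},
    {"x":0.025,"y":-0.031,"z":0,"rx":0,"ry":0,"rz":-0.15,"claw":255},
    {"x":0.031,"y":-0.043,"z":0,"rx":0,"ry":0,"rz":-0.2,"claw":255},
    {"x":0.036,"y":-0.056,"z":0,"rx":0,"ry":0,"rz":-0.25,"claw":255},
    {"x":0.036,"y":-0.056,"z":0,"rx":0,"ry":0,"rz":-0.25,"claw":255},
    {"x":0.036,"y":-0.056,"z":0,"rx":0,"ry":0,"rz":-0.25,"claw":255}
  ]
}}

```text
t: 12.58
tool_pos: [0.6288, 0.0399, 0.2284]
orientation: [2.904, 1.198, 0.008]
force: [9.8, 1.9, -2.7]
opening: 0.0119
gripper_force: 25.0
```

Emit:
{"fn": "arm_command", "kwargs": {
  "targets": [
    {"x":0,"y":0,"z":0,"rx":0,"ry":0,"rz":0,"claw":120},
    {"x":0,"y":0,"z":0,"rx":0,"ry":0,"rz":0,"claw":120},
    {"x":0,"y":0,"z":0,"rx":0,"ry":0,"rz":0,"claw":120},
    {"x":0,"y":0,"z":0.06,"rx":0,"ry":0,"rz":0,"claw":120},
    {"x":0,"y":0,"z":0.12,"rx":0,"ry":0,"rz":0.06,"claw":80},
    {"x":-0.05,"y":0.015,"z":0.18,"rx":0,"ry":0,"rz":0.12,"claw":80},
    {"x":-0.1,"y":0.03,"z":0.2,"rx":0,"ry":0,"rz":0.18,"claw":80},
    {"x":-0.15,"y":0.045,"z":0.2,"rx":0,"ry":0,"rz":0.24,"claw":80},
    {"x":-0.2,"y":0.06,"z":0.2,"rx":0,"ry":0,"rz":0.3,"claw":80},
    {"x":-0.214,"y":0.06,"z":0.2,"rx":0,"ry":0,"rz":0.36,"claw":80}
  ]
}}

```text
t: 13.42
tool_pos: [0.5175, 0.0707, 0.3286]
orientation: [-2.288, -2.152, -0.001]
force: [-1.3, -1.5, 0.1]
opening: 0.0633
gripper_force: 0.0
```

Emit:
{"fn": "arm_command", "kwargs": {
  "targets": [
    {"x":0,"y":0,"z":0,"rx":0,"ry":0,"rz":0.06,"claw":80},
    {"x":0,"y":0,"z":0,"rx":0,"ry":0,"rz":0.12,"claw":80},
    {"x":0,"y":0,"z":0,"rx":0,"ry":0,"rz":0.18,"claw":80},
    {"x":0,"y":0,"z":0,"rx":0,"ry":0,"rz":0.24,"claw":80},
    {"x":0,"y":0,"z":0,"rx":0,"ry":0,"rz":0.3,"claw":80},
    {"x":0,"y":0,"z":0,"rx":0,"ry":0,"rz":0.36,"claw":80},
    {"x":0,"y":0,"z":0,"rx":0,"ry":0,"rz":0.42,"claw":80},
    {"x":0,"y":0,"z":0,"rx":0,"ry":0,"rz":0.47,"claw":80},
    {"x":0,"y":0,"z":0,"rx":0,"ry":0,"rz":0.47,"claw":80}
  ]
}}

```text
t: 14.17
tool_pos: [0.5197, 0.0695, 0.3276]
orientation: [-1.069, -2.954, 0.0]
force: [0.2, -0.9, -0.3]
opening: 0.0637
gripper_force: 0.0
```

```bash
python3 look.py w4
```

```text
t 14.1667 tcp [0.5197 0.0695 0.3276] yaw_y 0.876 zax [-0.  0. -1.] q6 -0.841
wing 640 rect c [618.   38.3] size [48.8 12.5] axis 56.1 z 0.2308 circ 621.7 35.8 24.4
bartop 1137 rect c [540.1  50.7] size [ 78.8 183.4] axis -21.1 z 0.1871 circ 552.9 83.9 91.7
bar+nuts 4010 rect c [539.   56.7] size [ 83.6 184.2] axis -25.9 z 0.187 circ 552.4 84.2 92.3
lid top 3708 rect c [526.2  68.3] size [ 91.1 100.2] axis -12.6 z 0.1434 circ 528.4 60.8 56.2
knobtop 1481 rect c [521.6  69. ] size [42.9 43.2] axis -38.7 z 0.1752 circ 522.0 69.1 22.0
shoulder 1272 rect c [521.7  67. ] size [104.2 127.5] axis -86.5 z 0.1235 circ 520.5 68.4 75.2
```

View pics/w4.png

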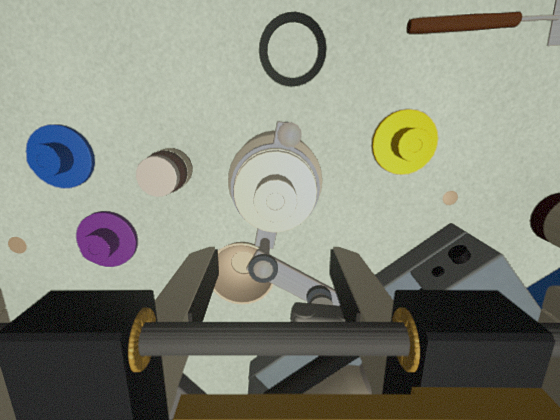

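The wrist view shows the white lid uncovered, with the knob at about (276,200). The bar is swung away, from the pivot at (263,268) to (320,300). Now I'll go down on the knob.

Emit:
{"fn": "arm_command", "kwargs": {
  "targets": [
    {"x":0.005,"y":-0.001,"z":-0.06,"rx":0,"ry":0,"rz":0,"claw":80},
    {"x":0.005,"y":-0.001,"z":-0.12,"rx":0,"ry":0,"rz":0,"claw":80},
    {"x":0.005,"y":-0.001,"z":-0.18,"rx":0,"ry":0,"rz":0,"claw":80},
    {"x":0.005,"y":-0.001,"z":-0.22,"rx":0,"ry":0,"rz":0,"claw":80},
    {"x":0.005,"y":-0.001,"z":-0.25,"rx":0,"ry":0,"rz":0,"claw":80},
    {"x":0.005,"y":-0.001,"z":-0.28,"rx":0,"ry":0,"rz":0,"claw":80},
    {"x":0.005,"y":-0.001,"z":-0.3,"rx":0,"ry":0,"rz":0,"claw":80},
    {"x":0.005,"y":-0.001,"z":-0.32,"rx":0,"ry":0,"rz":0,"claw":80},
    {"x":0.005,"y":-0.001,"z":-0.331,"rx":0,"ry":0,"rz":0,"claw":80},
    {"x":0.005,"y":-0.001,"z":-0.331,"rx":0,"ry":0,"rz":0,"claw":80}
  ],
  "squeeze": 35
}}

```text
t: 15.05
tool_pos: [0.5219, 0.0689, 0.161]
orientation: [-1.078, -2.949, 0.001]
force: [-0.4, -0.2, -0.1]
opening: 0.064
gripper_force: 0.0
```

Emit:
{"fn": "arm_command", "kwargs": {
  "targets": [
    {"x":0,"y":0,"z":0,"rx":0,"ry":0,"rz":0,"claw":255},
    {"x":0,"y":0,"z":0,"rx":0,"ry":0,"rz":0,"claw":255},
    {"x":0,"y":0,"z":0,"rx":0,"ry":0,"rz":0,"claw":255},
    {"x":0,"y":0,"z":0,"rx":0,"ry":0,"rz":0,"claw":255},
    {"x":0,"y":0,"z":0,"rx":0,"ry":0,"rz":0,"claw":255},
    {"x":0,"y":0,"z":0,"rx":0,"ry":0,"rz":0,"claw":255}
  ],
  "squeeze": 35
}}

```text
t: 15.55
tool_pos: [0.5231, 0.0689, 0.1631]
orientation: [1.077, 2.95, 0.001]
force: [-0.7, -0.7, 5.8]
opening: 0.0438
gripper_force: 35.0
```

Emit:
{"fn": "arm_command", "kwargs": {
  "targets": [
    {"x":0,"y":0,"z":0.004,"rx":0,"ry":0,"rz":0,"claw":255},
    {"x":0,"y":0,"z":0.01,"rx":0,"ry":0,"rz":0,"claw":255},
    {"x":0,"y":0,"z":0.018,"rx":0,"ry":0,"rz":0,"claw":255},
    {"x":0,"y":0,"z":0.03,"rx":0,"ry":0,"rz":0,"claw":255},
    {"x":0,"y":0,"z":0.044,"rx":0,"ry":0,"rz":0,"claw":255},
    {"x":0,"y":0,"z":0.058,"rx":0,"ry":0,"rz":0,"claw":255},
    {"x":0,"y":0,"z":0.072,"rx":0,"ry":0,"rz":0,"claw":255},
    {"x":0,"y":0,"z":0.086,"rx":0,"ry":0,"rz":0,"claw":255},
    {"x":0,"y":0,"z":0.098,"rx":0,"ry":0,"rz":0,"claw":255},
    {"x":0,"y":0,"z":0.11,"rx":0,"ry":0,"rz":0,"claw":255}
  ]
}}

```text
t: 16.38
tool_pos: [0.5227, 0.0689, 0.218]
orientation: [1.077, 2.951, 0.0]
force: [1.0, 0.1, -4.0]
opening: 0.0431
gripper_force: 35.0
```

Emit:
{"fn": "arm_command", "kwargs": {
  "targets": [
    {"x":0,"y":0,"z":0.012,"rx":0,"ry":0,"rz":0,"claw":255},
    {"x":0,"y":0,"z":0.024,"rx":0,"ry":0,"rz":0,"claw":255},
    {"x":0,"y":0,"z":0.034,"rx":0,"ry":0,"rz":0,"claw":255},
    {"x":0,"y":0,"z":0.042,"rx":0,"ry":0,"rz":0,"claw":255},
    {"x":0,"y":0,"z":0.048,"rx":0,"ry":0,"rz":0,"claw":255},
    {"x":0,"y":0,"z":0.05,"rx":0,"ry":0,"rz":0,"claw":255},
    {"x":0,"y":0,"z":0.05,"rx":0,"ry":0,"rz":0,"claw":255},
    {"x":0,"y":0,"z":0.05,"rx":0,"ry":0,"rz":0,"claw":255},
    {"x":0,"y":0,"z":0.05,"rx":0,"ry":0,"rz":0,"claw":255}
  ]
}}

```text
t: 17.13
tool_pos: [0.5223, 0.0689, 0.2417]
orientation: [-1.077, -2.951, 0.0]
force: [-0.1, -0.5, -2.4]
opening: 0.0434
gripper_force: 35.0
```

Run:
```python
from h import *
s=robot.read_state(); print(s['tool_pos'],s['orientation'],s['opening'],s['dq'].round(4))
for n in('wrist','top'):
    c=cal(n); im,d=robot.read_camera(n); cv2.imwrite(f'pics/f_{n}.png',im[:,:,::-1])
    u,v,P=cloud(c,d)
    m=(P[:,2]>.212)&(P[:,2]<.232)&(np.hypot(P[:,0]-.522,P[:,1]-.069)<.055)
    Q=P[m]
    if len(Q)>20:
        A=np.c_[Q[:,:2]-[.522,.069],np.ones(len(Q))]; k=np.linalg.lstsq(A,Q[:,2],rcond=None)[0]
        print(n,len(Q),'plane tilt',k, cv2.minEnclosingCircle((Q[:,:2]*1000).astype(np.float32)))
```

```text
[0.52230076 0.06889749 0.24169843] [-1.07673977e+00 -2.95060954e+00  4.34190179e-04] 0.04339278049457169 [-0.0005  0.0017  0.0011 -0.0005  0.0011  0.0006]
wrist 8118 plane tilt [ 0.01321488 -0.01149865  0.22252197] ((521.491943359375, 69.36860656738281), 46.119144439697266)
top 175 plane tilt [-0.0036761   0.0024834   0.21978767] ((517.560791015625, 67.9908218383789), 44.95706558227539)
```

View pics/f_wrist.png

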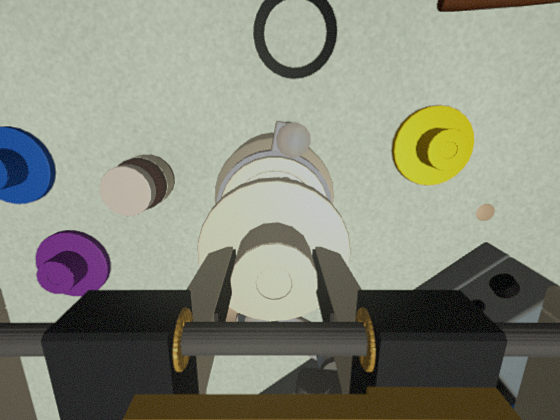

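The lid hangs level between the fingers at about (274,250), roughly 79 mm above its seat and centred over the mouth. The bystanders are unmoved.

```bash
python3 -c "
from plant import robot
print(robot.close_job())"
```

```text
the job is handed in; nothing more can be done
None
```

The job is handed in at about 17 s of the 66 s allowed: I unscrewed the clamp about 4.5 rad, swung the bar about 1.9 rad aside, and am holding the lid level and centred about 79 mm above its seat; my first grip on the wing caught the collar under it, so I regripped before turning.

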